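# Seat the antenna carrier on its kinematic mount and wedge it tight

### The job

Put the antenna carrier plate back on the tilted three-ball mount: slide it uphill under the blue bridge and the two copper springs, which then pull it fully home on the three balls, and let go. Then push the orange wedge, thin end first, from the open right-hand side into the gap between bridge and plate until it is firmly jammed and stays so by itself, with the plate still fully home. Do not ram anything, and leave the other things on the bench where they are.

Things in the scene. Friction and masses are not known exactly. Their poses are not given: they have to be found in the camera images.
- seat (a point): Home of the carrier plate on the fixed mount: plate_foot comes to lie here. Its axes are those of the ball plate, which is tilted 25 degrees: x runs uphill along it (away from the robot and up), y across it to the left, z square out of it (up and back to the robot). This 'seat frame' is used in all mount sizes (mm). Downhill (-x) of the bridge all above the ball plate is open.
- near_ball (a point): Centre of the near one of three steel balls, 12 mm diameter, at (-40, 0, -1.8) in the seat frame; the other two are at (40, 32, -1.8) and (40, -32, -1.8). The dark ball plate's upper face is at z = -5, x -55 to 80, y -42 to 42. Axes of the seat frame.
- spring_l_low (a point): Lowest point of the left copper spring, a 6 mm wire at y = 24; with no plate at (49, 24, 13) in the seat frame. From there it runs downhill up to its tip at (30, 24, 27), and uphill over (68, 24, 26) to its pivot at (74, 24, 12) between blocks at x 68 to 80, up to z 18. The plate's far edge, slid in from downhill, lifts it. Polished. Presses 1.6 N on the seated plate, 3 N with it 8 mm higher.
- spring_r_low (a point): The same of the right spring, at y = -24.
- mouth (a point): Where the wedge enters: on the seated plate's top, straight below the right end of the bridge; at (15, -22, 15) in the seat frame, same axes. The bridge's pad has its right lower edge 14 to 17 mm above this point; from there its underside (20 x 20 mm) goes left and descends 1 in 8, to match the wedge. The bridge stands at an unknown height in each run, so the wedge jams up to 24 mm sooner or later: feel for it.
- bridge_end (a point): Blue bridge: this point lies on the mount at its post's foot, at (15, 63, -5) in the seat frame. The post (14 mm, x 7 to 23, y 56 to 70) reaches up to z 57 and carries a bar that spans the seat at x 5 to 25 (0 to 30 at the post), y -24 to 87, z 35 to 51, with a steel pad below its right end. The right end is open. In each run it is clamped 0 to 3 mm higher than these z; it does not move.
- mount: The whole mount, fixed to the bench: origin on the bench 70 mm straight below seat, level axes, x the way the slope rises. Aluminium foot 150 x 104 mm. It carries ball plate, bridge and springs. A blue vice 80 mm high stands beside it at x 0.28 to 0.48 m, y 0.15 to 0.27 m on the bench, and an open case at y -0.21 to 0, its lid standing about 0.2 m high at x 0.2 to 0.3: keep clear of both.
- plate: Carrier: aluminium plate 110 (x) x 90 (y) x 8 mm, three pairs of steel rails below it (90 degree vees that fit over the balls and catch within about 5 mm), patch antenna on its far end, which goes uphill, black grip bar at its near end. About 0.28 kg. Origin at the centre of the rails' underside, x to the antenna, z up; top at z = 15. Home, the rails reach 4.2 mm below the ball tops: slide it in 7 to 8 mm high.
- plate_foot (a point): The plate's origin with its axes, centre of the underside of the rails; home when it lies at seat with the same axes.
- grip_bar (a point): Centre of the plate's black grip bar, 30 (x) x 12 (y) x 30 (z) mm, at (-38, 0, 30) mm in the plate, standing on its top. Grasp it across y.
- wedge: Orange plastic wedge 102 (x) x 18 (y) mm, flat below, 60 g; origin at the centre of its underside, z up, x to the thin end. From the thin end (x = 51, 9 mm thick) its top rises 1 in 8 over 80 mm to 19 mm; the last 22 mm are a level head 19 mm high. When driven it lies flat on the plate, its centre line at seat x = 15, its thin end pointing to seat +y.
- wedge_head (a point): Centre of the wedge's head, 22 (x) x 18 (y) x 19 (z) mm, at (-40, 0, 9.5) mm in the wedge; grasp it across y. Same axes as the wedge.
- wedge_tip (a point): Middle of the lower edge of the wedge's thin end; at (51, 0, 0) mm in the wedge, same axes. A push of 10 to 15 N on the wedge jams it well; a first push may only settle it, so push again until it moves no farther. Once jammed it holds by friction.
- flux_jar: Small white jar with a green cap, 46 mm diameter, 38 high; leave alone.
- torque_spanner: Spanner with orange and yellow handle, 151 mm, lying; leave alone.
- load_50: Small gold and steel coaxial part, 24 mm, lying; leave alone.
- tape_black: Roll of black tape, 54 mm diameter; leave alone.
- solder_spool: Spool of solder wire, 81 mm diameter, 40 high; leave alone.

How it is judged:
On the way, in this order (a step that is already met when the one before it is completed fails the run):
1. the plate is home on the three balls and let go, before the wedge goes in (distance between plate_foot and seat below 0.0025 m and angle between the z axis of plate_foot and the z axis of seat, either way round below 0.03 rad and angle between the x axis of plate_foot and the x axis of seat, either way round below 0.04 rad and contact force between the fingers and plate below 0.1 N and not (contact force between wedge and mount above 0.5 N)), for 0.2 s.
2. the wedge is jammed between bridge and plate and the plate is still home (distance between plate_foot and seat below 0.0025 m and angle between the z axis of plate_foot and the z axis of seat, either way round below 0.03 rad and angle between the x axis of plate_foot and the x axis of seat, either way round below 0.04 rad and contact force between wedge and mount above 2 N and contact force between wedge and plate above 2 N and y of wedge_tip in the frame of seat above 0.005 m), for 0.2 s.
At the end, for the whole second after the job is handed in: The plate's foot is within 2.5 mm of the seat, its z axis within 0.03 rad and its x axis within 0.04 rad of the seat's; the wedge presses with more than 2 N on both the bridge and the plate, its thin end more than 5 mm left of the seat's middle; both are released and at rest (all of step 2 and contact force between the fingers and plate below 0.1 N and contact force between the fingers and wedge below 0.1 N and linear speed of each of plate, wedge below 0.01 m/s); the robot touches nothing.
It fails at once if the plate, the mount or the bridge is rammed (over 100 N on the ball plate or between wedge and bridge or mount) (contact force between any of plate, wedge and mount above 100 N).
It fails at once if a bystander is moved by more than 30 mm (distance of any of flux_jar, torque_spanner, load_50, tape_black, solder_spool from where it was at the start of the episode above 0.03 m).
It also fails if it takes over 64 s, if anything falls off the work surface, if the arm or the gripper's body presses on something with over 40 N, if the wrist force passes 120 N, or if a joint passes its speed limit or range.

### The arm

A 6-joint arm with a two-finger parallel gripper is mounted at the origin on the work surface; the furniture and walls round the work are solid. World frame = base frame: x ahead of the robot, y to its left, z up, the work surface at z = 0. Lengths are in m, angles in rad, forces in N, time in s.
With the tool pointing down it reaches from about 0.225 to 0.875 m from the base axis. Payload 3.4 kg.
Tool frame: the origin (TCP) lies at the very end of the fingers, on their centre line; the grasp point (between the pads) lies 19 mm behind it; z points along the fingers, y is the line along which they close (so a half turn about z gives the same grasp; the last joint's range is limited). The gripper opens to 85 mm and grips with 20 to 120 N. Pads are 22 mm wide; open, the fingers measure 114 mm over their backs; the gripper's body (76 mm by 85 mm) begins 54 mm behind the grasp point. The pads swing forward as they close: fully open they stand 13 mm farther back than shut.
Start: joints at [1.026, 0.276, 1.505, -0, 1.361, -0.121], TCP at [0.236, 0.524, 0.231] pointing down, gripper open.
Joint ranges: [-2.89, 2.89], [-0.75, 2.08], [0.22, 2.7], [-1.18, 4.32], [0.11, 2.71], [-2.7, 2.7]. Speed limits (rad/s): [2.57, 2.57, 3.14, 3.14, 3.14, 3.14].

### API

Orientations are given as a unit quaternion [w, x, y, z].
In Python, from rig import readout, vision, manip gives the robot as it stands.
- The arm moves only by the shell command python3 -m handwheel 'ROWS' [FORCE]. ROWS is JSON, a list of rows, each a list of 3 entries, a list of its own where there are three numbers: the shift along the tool's x, y, z in mm, then the turn, a rotation vector about the tool's x, y, z in units of 6 degrees (1.0 is 6 degrees), then the closure, from -1 (fully open) to 1 (shut), so that 0 is half open. A call has 1 to 20 rows; each row shifts and turns the commanded pose from where the row before left it, along the tool's axes as they then stand; what a row does not reach is not made up. A row lasts 1/8 s, in which the tool goes at most 62.5 mm and 10.7 degrees, less where a joint would pass 70% of its speed; a pose out of reach is approached as far as the arm can. A call is refused whole if a number of a shift passes 62.5 or a number of a turn 1, either way. A call with a gripper value outside its range is refused whole. The fingers move at their own pace and stop on an object; FORCE is the grip in N (left out, the last holds). Time passes only in rows, so rows that do not move let the fingers close. It gives the time, the measured TCP pose, the force, the opening and the grip force at its end, in the units of the state.
- readout.get_state(): the state, without advancing time (a new reading comes with each control period).
- vision.get_image(name): name is "side" or "top"; returns the picture (480x640x3 uint8, blue, green, red); there is no depth.
- vision.camera_params(name): a dict with "intrinsics" (3x3 intrinsics, pixels), "dist" ([k1, k2, p1, p2, k3] as OpenCV has them; the pictures are not rectified), "rvec" (rotation vector, rad) and "tvec" (3), from world to camera coordinates, as OpenCV has them. Camera axes: x right, y down, z forward; pixel columns grow to the right and rows downward; lengths in m; the calibration is good to about 2 mm. A picture is of the moment at which its call begins. camera_params takes no time and is no camera call.
- manip.sign_off(): hands the job in; it is judged then, once.
The state is a dict: "clock": time; "qpos": joint angles; "qd": joint speeds; "effort": joint torques, N m; "position": TCP position; "ee_rot": TCP orientation; "contact_force": force on the tool from outside, world axes, zero at the start; "moment": the same for the moment, N m; "width": finger opening in m; "gripper_force": force on a finger pad.
Only numpy, scipy, OpenCV 4.12 (cv2) and the standard library are available. Lean on these libraries where they do the work, as an engineer would, in place of code of your own. Each camera call takes 0.05 s, during which the arm holds its last target. There are 200 camera calls.

## Working session

There is one attempt and no reset: what is moved stays moved. The work goes in short steps, Python scripts to look and compute and a shell command to move; the robot and the scene stay as the last step left them, time stands still between calls to the robot, and variables do not carry over. Pictures are saved under pics/ and viewed, at most 10 in all, crops included, and the job is handed in when it is done.

```bash
mkdir -p pics; ls; python3 - <<'E'
from rig import readout, vision
import cv2
s=readout.get_state(); print({k:(v if isinstance(v,(int,float)) else [round(float(x),3) for x in v]) for k,v in s.items()})
for n in("side","top"):
    cv2.imwrite(f"pics/{n}0.png",vision.get_image(n)); p=vision.camera_params(n); print(p)
E
```

```text
pics
{'clock': 0.0, 'qpos': [1.026, 0.277, 1.506, -0.0, 1.361, -0.121], 'qd': [-0.001, 0.0, -0.002, -0.0, 0.002, 0.002], 'effort': [0.0, -41.678, -24.581, -0.0, 0.011, -0.0], 'position': [0.236, 0.524, 0.23], 'ee_rot': [-0.0, 0.21, 0.978, -0.001], 'contact_force': [0.426, 0.406, 1.119], 'moment': [0.033, -0.034, 0.07], 'gripper_force': 0.0, 'width': 0.08557034251925412}
{'intrinsics': array([[560.17907816,   0.        , 311.9513213 ],
       [  0.        , 560.17907816, 241.2829424 ],
       [  0.        ,   0.        ,   1.        ]]), 'dist': array([-0.13853719,  0.        ,  0.        ,  0.        ,  0.        ]), 'rvec': array([ 2.13474128, -0.3856853 ,  0.21461092]), 'tvec': array([-0.40018441,  0.27642728,  1.16564781])}
{'intrinsics': array([[616.38529482,   0.        , 324.70101654],
       [  0.        , 616.38529482, 240.27566912],
       [  0.        ,   0.        ,   1.        ]]), 'dist': array([-0.1496057,  0.       ,  0.       ,  0.       ,  0.       ]), 'rvec': array([ 2.17519603, -2.16113775,  0.13629582]), 'tvec': array([0.17916552, 0.49259271, 1.86389943])}
```

View pics/side0.png

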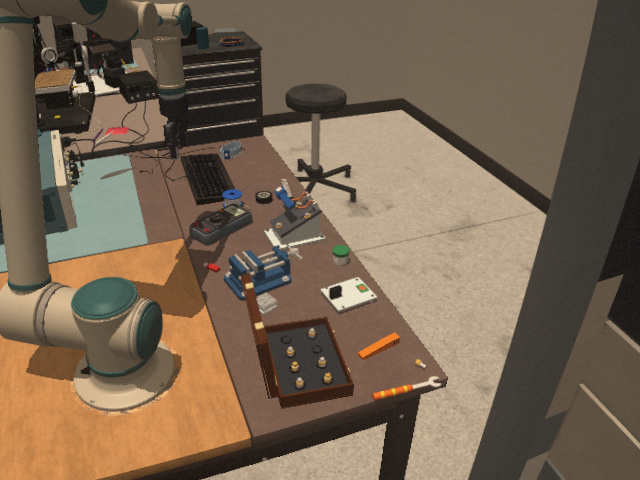

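View pics/top0.png

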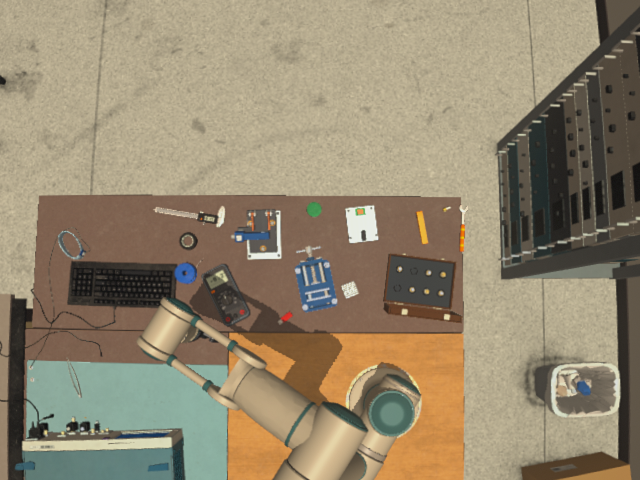

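The side view shows the mount at about (297,225), plate (348,293), wedge (380,346). In the top view they are at (265,235), (362,224) and (422,227), with the jar at (315,209). Next I'll crop both views for detail.

```bash
cat > h.py <<'E'
import numpy as np, cv2
from rig import readout, vision
from scipy.spatial.transform import Rotation as R
P={n:vision.camera_params(n) for n in("side","top")}
def proj(n,X):
    p=P[n]; return cv2.projectPoints(np.asarray(X,float).reshape(-1,1,3),p["rvec"],p["tvec"],p["intrinsics"],p["dist"])[0].reshape(-1,2)
def ray(n,uv):
    p=P[n]; M=cv2.Rodrigues(p["rvec"])[0]
    u=cv2.undistortPoints(np.asarray(uv,float).reshape(-1,1,2),p["intrinsics"],p["dist"]).reshape(-1,2)
    d=np.c_[u,np.ones(len(u))]@M; return -M.T@np.asarray(p["tvec"]).ravel(),d
def onz(n,uv,z):
    o,d=ray(n,uv); return o+d*((z-o[2])/d[:,2])[:,None]
def tri(us,ut):
    A=[];b=[]
    for n,uv in(("side",us),("top",ut)):
        o,d=ray(n,[uv]); d=d[0]/np.linalg.norm(d[0]); Q=np.eye(3)-np.outer(d,d); A.append(Q); b.append(Q@o)
    x=np.linalg.lstsq(np.vstack(A),np.hstack(b),rcond=None)[0]; return x
def bigblob(m):
    c,_=cv2.findContours(m.astype(np.uint8),cv2.RETR_EXTERNAL,cv2.CHAIN_APPROX_NONE); return max(c,key=cv2.contourArea)
def tcp():
    s=readout.get_state(); q=s["ee_rot"]; return np.array(s["position"]),R.from_quat([q[1],q[2],q[3],q[0]]),s
E
python3 - <<'E'
import cv2,numpy as np
s=cv2.imread("pics/side0.png");t=cv2.imread("pics/top0.png")
a=cv2.resize(s[170:370,255:435],None,fx=3,fy=3,interpolation=cv2.INTER_CUBIC)
cv2.imwrite("pics/side0c.png",a)
b=cv2.resize(t[195:265,225:455][:, :],None,fx=3.4,fy=3.4,interpolation=cv2.INTER_CUBIC)
c=cv2.resize(t[195:265,230:300],None,fx=5,fy=5,interpolation=cv2.INTER_CUBIC)
d=cv2.resize(t[195:265,335:425],None,fx=4.8,fy=5,interpolation=cv2.INTER_CUBIC)
o=np.zeros((600,800,3),np.uint8);o[:b.shape[0],:b.shape[1]]=b;o[245:595,:350]=c;o[245:595,360:792]=d
cv2.imwrite("pics/top0c.png",o)
E
```

```text
(no output)
```

View pics/side0c.png

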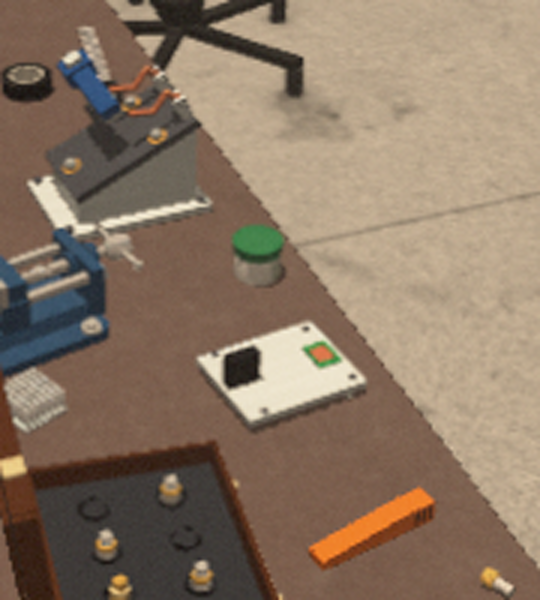

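View pics/top0c.png

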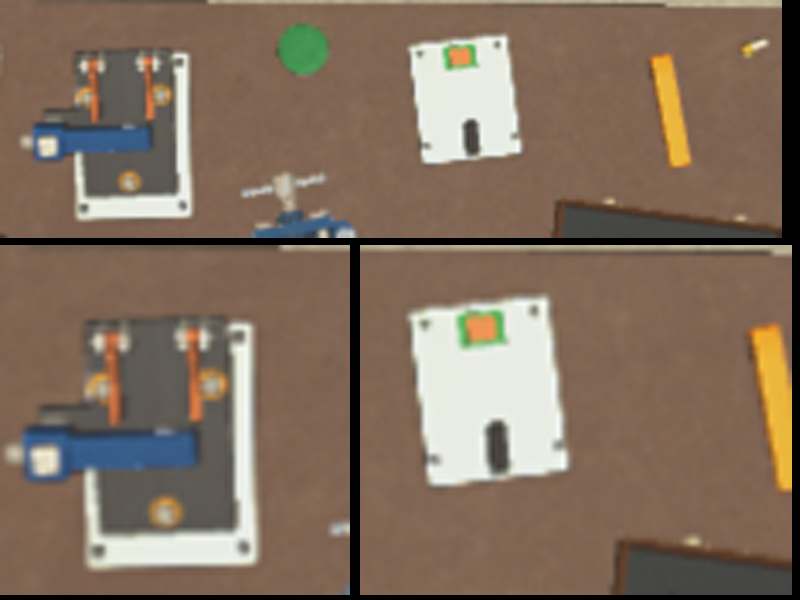

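The crops show the wedge's hatched head on the far (+x) side and its thin end towards the robot. The plate's antenna end is away from the robot and the bar is nearest. Ball rings are at side px (279,225), (307,215) and top px (263,249), (272,223), (251,224). Now I'll measure them.

```bash
cat > m.py <<'E'
from h import *
im={n:cv2.imread(f"pics/{n}0.png") for n in P}
hsv={n:cv2.cvtColor(im[n],cv2.COLOR_BGR2HSV) for n in P}
def comps(n,m,win,amin=5):
    x0,y0,x1,y1=win; k=np.zeros_like(m,np.uint8); k[y0:y1,x0:x1]=m[y0:y1,x0:x1]
    N,_,st,c=cv2.connectedComponentsWithStats(k); return [(st[i].tolist(),c[i].round(2).tolist()) for i in range(1,N) if st[i][4]>=amin]
def col(n,lo,hi): return cv2.inRange(hsv[n],lo,hi)>0
E
python3 - <<'E'
from m import *
# wedge
for n,w in(("top",(405,200,435,255)),("side",(350,325,410,365))):
    m=col(n,(5,130,120),(25,255,255)); k=np.zeros_like(m);x0,y0,x1,y1=w;k[y0:y1,x0:x1]=m[y0:y1,x0:x1]
    c=bigblob(k);r=cv2.minAreaRect(c);print(n,"wedge",r); b=cv2.boxPoints(r)
    for z in (0.,.009,.019): print(z,onz(n,b,z).round(4).tolist())
# plate top
m=col("top",(0,0,170),(179,50,255));k=np.zeros_like(m);k[200:250,340:385]=m[200:250,340:385]
c=bigblob(k);r=cv2.minAreaRect(c);b=cv2.boxPoints(r);B=onz("top",b,.015);print("plate",B.round(4).tolist(),B.mean(0),[np.linalg.norm(B[i]-B[i-1]).round(4) for i in range(4)])
for nm,lo,hi in(("antenna",(0,110,100),(22,255,255)),("green",(40,80,40),(85,255,255)),("bar",(0,0,0),(179,255,70))):
    for n,w in(("top",(345,200,378,245)),("side",(322,280,380,312))):
        print(nm,n,comps(n,col(n,lo,hi),w))
for n,w in(("top",(240,208,280,256)),("side",(268,190,320,236))):
    print("gold",n,comps(n,col(n,(5,70,90),(28,255,255)),w,3))
    print("blue",n,comps(n,col(n,(100,120,40),(125,255,255)),(225,180,325,250),10))
m=col("top",(0,0,150),(179,60,255));print("white foot",comps("top",m,(240,200,290,265),10))
E
```

```text
top wedge ((421.62799072265625, 227.20396423339844), (33.541019439697266, 7.244861125946045), 79.69515228271484)
0.0 [[0.5881, -0.1017, 0.0], [0.5925, -0.1244, 0.0], [0.4881, -0.1419, 0.0], [0.4838, -0.1194, 0.0]]
0.009 [[0.5866, -0.1002, 0.009], [0.591, -0.1228, 0.009], [0.4871, -0.1403, 0.009], [0.4829, -0.1178, 0.009]]
0.019 [[0.585, -0.0986, 0.019], [0.5893, -0.1211, 0.019], [0.486, -0.1385, 0.019], [0.4818, -0.1161, 0.019]]
side wedge ((379.26422119140625, 346.07550048828125), (11.849686622619629, 45.067657470703125), 60.945396423339844)
0.0 [[0.4894, -0.1148, -0.0], [0.6035, -0.0828, 0.0], [0.5997, -0.1179, 0.0], [0.4881, -0.1477, 0.0]]
0.009 [[0.4852, -0.1228, 0.009], [0.5981, -0.0911, 0.009], [0.5945, -0.1259, 0.009], [0.484, -0.1554, 0.009]]
0.019 [[0.4806, -0.1318, 0.019], [0.5922, -0.1004, 0.019], [0.5886, -0.1348, 0.019], [0.4793, -0.164, 0.019]]
plate [[0.5953, 0.1206, 0.015], [0.6074, 0.0316, 0.015], [0.4966, 0.0183, 0.015], [0.4849, 0.1068, 0.015]] [0.54605502 0.06930526 0.015     ] [np.float64(0.1113), np.float64(0.0898), np.float64(0.1115), np.float64(0.0892)]
antenn
[... 233 characters left out ...]
61.93, 287.59])]
bar top []
bar side [([330, 286, 11, 13, 118], [335.02, 292.04])]
gold top [([240, 208, 40, 23, 262], [249.21, 216.55]), ([267, 211, 9, 20, 82], [269.82, 221.0]), ([240, 241, 7, 15, 97], [243.11, 248.55]), ([259, 245, 8, 7, 35], [262.69, 247.94])]
blue top [([235, 232, 34, 10, 191], [253.16, 235.51])]
gold side [([268, 190, 18, 39, 335], [274.27, 208.29]), ([290, 190, 26, 19, 242], [300.22, 197.83]), ([304, 213, 7, 5, 23], [307.35, 215.35]), ([275, 222, 8, 6, 22], [278.73, 225.32])]
blue side [([275, 187, 19, 21, 128], [284.84, 198.12]), ([225, 189, 17, 10, 136], [232.2, 193.74])]
white foot [([247, 210, 35, 50, 437], [268.69, 244.9]), ([240, 235, 2, 6, 10], [240.4, 237.5])]
```

```bash
python3 - <<'E'
from m import *
nb=tri((278.73,225.32),(262.69,247.94));print("near",nb,proj("side",nb),proj("top",nb))
# right ball in top: gold pixels below/right of spring
for n,w in(("top",(270,218,280,228)),("side",(300,208,315,220)),("top",(246,218,256,228)),("side",(292,197,306,208))):
    print(n,comps(n,col(n,(5,60,90),(28,255,255)),w,3))
# foot rectangle corners: white blob hull in top
m=col("top",(0,0,150),(179,60,255));k=np.zeros_like(m);k[205:265,245:290]=m[205:265,245:290]
c=bigblob(k)[:,0].astype(float)
for z in(0,.006,.01):
    X=onz("top",c,z); print(z,"x",X[:,0].min(),X[:,0].max(),"y",X[:,1].min(),X[:,1].max())
R0=cv2.minAreaRect(onz("top",c,.008)[:,:2].astype(np.float32)*1000);print(R0)
pl=np.array([.546,.0693,0]);y=np.radians(7.);bar=pl+[-.038*np.cos(y),-.038*np.sin(y),.030]
print("bar",bar,proj("side",bar),proj("top",bar), "antenna on side/top z.017",onz("side",[(361.5,287.5)],.017),onz("top",[(360.2,210.9)],.017))
E
```

```text
near [0.46612172 0.37018485 0.04571458] [[278.14821391 225.39008755]] [[262.82656118 247.41763614]]
top [([270, 219, 6, 9, 34], [272.18, 222.32])]
side [([300, 208, 3, 1, 3], [301.0, 208.0]), ([304, 212, 7, 6, 24], [307.38, 215.21])]
top [([246, 218, 9, 10, 62], [250.16, 222.65])]
side [([292, 197, 14, 11, 95], [299.03, 201.47])]
0 x 0.43430507347627184 0.5888749648174956 y 0.3173234264022117 0.4240803892487559
0.006 x 0.43380782702810505 0.5878910169813727 y 0.31696548894043997 0.4233863011852044
0.01 x 0.4334763293959939 0.5872350517572906 y 0.3167268639659255 0.42292357580950335
((510.4480895996094, 372.0177001953125), (150.7647247314453, 106.27965545654297), 2.44575834274292)
bar [0.50828325 0.06466896 0.03      ] [[333.79023673 291.13201576]] [[363.07587524 234.98092192]] antenna on side/top z.017 [[0.58459675 0.06873112 0.017     ]] [[0.58518389 0.07251835 0.017     ]]
```

```bash
python3 - <<'E'
from m import *
n=onz("top",[(262.85,248.1)],.0497)[0]; r=onz("top",[(272.4,222.7)],.0835)[0]; l=onz("top",[(249.8,223.5)],.0835)[0]
print("top",n,r,l,"yaw from r-l",np.degrees(np.arctan2(-(r-l)[0]*-1,(l-r)[1])),"mid",(r+l)/2-n)
print("side",onz("side",[(278.7,225.3)],.0497),onz("side",[(307.38,215.21)],.0835))
# blue bridge top face in top view, z ~ .07+15*sin25+51*cos25
m=col("top",(100,120,40),(125,255,255));k=np.zeros_like(m);k[225:250,235:275]=m[225:250,235:275]
c=bigblob(k)[:,0].astype(float);X=onz("top",c,.1242);print("bridge",cv2.minAreaRect((X[:,:2]*1000).astype(np.float32)),X.min(0),X.max(0))
# jar
for nme,z in(("side",.038),("top",.038)):
    q=comps(nme,col(nme,(50,90,40),(85,255,255)),(300,195,360,265),30);print(q,onz(nme,[q[0][1]],z))
E
```

```text
top [0.46363936 0.3697219  0.0497    ] [0.53665113 0.33946674 0.0835    ] [0.53378936 0.40705455 0.0835    ] yaw from r-l 2.4245420373747644 mid [0.07158089 0.00353874 0.0338    ]
side [[0.46587408 0.36404052 0.0497    ]] [[0.54022388 0.33507168 0.0835    ]]
bridge ((489.839111328125, 396.8855285644531), (26.417999267578125, 96.62713623046875), 0.3876587450504303) [0.47644454 0.34854336 0.1242    ] [0.50285936 0.44526747 0.1242    ]
[([333, 245, 16, 12, 149], [340.48, 250.32])] [[0.58645559 0.20767216 0.038     ]]
[([307, 202, 14, 15, 168], [313.63, 208.95])] [[0.58665946 0.21701198 0.038     ]]
```

```bash
cat >> h.py <<'E'
def rows(p1,R1,N,p0=None,R0=None):
    """N straight rows from the present pose to (p1,R1) in handwheel units"""
    if p0 is None: p0,R0,_=tcp()
    p1=np.asarray(p1,float); w=(R0.inv()*R1).as_rotvec(); o=[]
    for i in range(N):
        Ra=R0*R.from_rotvec(w*i/N); o.append((Ra.inv().apply((p1-p0)/N)*1000).round(1).tolist())
    print("shift",o,"\nturn each",(np.degrees(w)/6/N).round(3).tolist())
def down(yaw,tilt=0.):
    """tool pointing down, tool y along object y (yaw deg), object pitched nose up by tilt deg"""
    return R.from_euler("z",yaw,degrees=True)*R.from_euler("y",-tilt,degrees=True)*R.from_matrix([[-1,0,0],[0,1,0],[0,0,-1]])
E
python3 -c "
from h import *
rows([.508,.065,.15],down(7),14)"
```

```text
shift [[-31.2, -21.9, 5.8], [-30.3, -23.1, 5.8], [-29.4, -24.2, 5.8], [-28.4, -25.4, 5.8], [-27.4, -26.5, 5.8], [-26.3, -27.5, 5.8], [-25.2, -28.5, 5.8], [-24.1, -29.5, 5.8], [-22.9, -30.4, 5.8], [-21.7, -31.3, 5.8], [-20.5, -32.1, 5.8], [-19.2, -32.9, 5.8], [-17.9, -33.6, 5.8], [-16.6, -34.3, 5.8]] 
turn each [-0.001, -0.0, -0.372]
```

```bash
python3 -m handwheel '[[[-31,-22,2],[0,0,-0.37],-1],[[-30,-23,2],[0,0,-0.37],-1],[[-29,-24,2],[0,0,-0.37],-1],[[-28,-25,3],[0,0,-0.37],-1],[[-27,-26.5,3],[0,0,-0.37],-1],[[-26,-27.5,3],[0,0,-0.37],-1],[[-25,-28.5,4],[0,0,-0.37],-1],[[-24,-29.5,6],[0,0,-0.37],-1],[[-23,-30.5,8],[0,0,-0.37],-1],[[-22,-31,8],[0,0,-0.37],-1],[[-20.5,-32,10],[0,0,-0.37],-1],[[-19,-33,10],[0,0,-0.37],-1],[[-18,-33.5,10],[0,0,-0.37],-1],[[-17,-34.5,10],[0,0,-0.37],-1],[[0,0,0],[0,0,0],-1]]' 40
python3 - <<'E'
from h import *
p,r,s=tcp();print(p,r.as_matrix().round(3),s["contact_force"]);rows([.508,.065,.019],down(7),6)
for n,(x0,y0,x1,y1) in(("side",(290,170,440,380)),("top",(300,150,440,260))):
    i=vision.get_image(n);cv2.imwrite(f"pics/{n}1.png",i)
a=cv2.imread("pics/side1.png")[190:330,280:420];b=cv2.imread("pics/top1.png")[170:270,310:450]
cv2.imwrite("pics/c1.png",np.hstack([cv2.resize(a,(400,400)),cv2.resize(b,(400,286)) if 0 else cv2.copyMakeBorder(cv2.resize(b,(400,286)),0,114,0,0,0)]))
E
```

```text
clock: 1.98
position: [0.5066, 0.0642, 0.1492]
ee_rot: [-0.001, -0.058, 0.998, -0.0]
contact_force: [0.2, -0.3, 0.9]
width: 0.0854
gripper_force: 0.0
[0.5065877  0.06419512 0.14915073] [[-0.993 -0.115 -0.002]
 [-0.115  0.993 -0.   ]
 [ 0.002 -0.    -1.   ]] [ 0.22335959 -0.26965652  0.94598175]
shift [[-0.3, 0.1, 21.7], [-0.3, 0.1, 21.7], [-0.3, 0.1, 21.7], [-0.3, 0.1, 21.7], [-0.3, 0.1, 21.7], [-0.3, 0.1, 21.7]] 
turn each [-0.0, -0.003, -0.011]
```

View pics/c1.png

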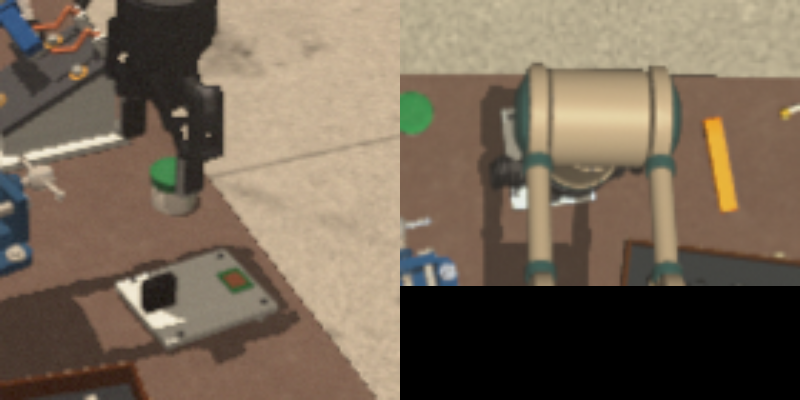

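The side picture shows the open fingers with their tips at about (326,237) and (346,257), above the black bar at (335,292). The arm hides the plate in the top view.

```bash
python3 - <<'E'
from m import *
p,r,s=tcp()
for dz in(0,.013):
  print(proj("side",[p+[0,0,dz],p+r.apply([0,.0425,0])+[0,0,dz],p+r.apply([0,-.0425,0])+[0,0,dz],p+r.apply([0,-.057,0])+[0,0,dz]]).round(1).tolist())
i=cv2.imread("pics/side1.png");m=(i.max(2)<45)
print(comps("side",m,(315,225,356,262),20))
c=bigblob(np.pad(m[225:262,338:356],0).astype(np.uint8));print("right finger lowest",(c[:,0].max(0)+[338,225]), [ (v+[338,225]).tolist() for v in c[c[:,0,1]>=c[:,0,1].max()-1][:,0]])
bar=comps("side",m,(322,280,345,305),20);print(bar)
E
```

```text
[[333.9, 250.2], [325.0, 241.0], [343.2, 259.9], [346.4, 263.3]]
[[334.0, 245.5], [325.1, 236.4], [343.4, 255.1], [346.7, 258.5]]
[([323, 225, 8, 13, 80], [326.42, 230.56]), ([334, 225, 17, 18, 104], [343.0, 232.14]), ([343, 243, 8, 14, 48], [347.08, 249.56])]
right finger lowest [350 242] [[346, 241], [347, 241], [348, 241], [349, 242], [348, 241]]
[([330, 286, 11, 13, 111], [335.07, 291.96])]
```

```bash
python3 -m handwheel '[[[-1,0,22],[0,0,0],-1],[[-0.5,0.5,22],[0,0,0],-1],[[0,0,22],[0,0,0],-1],[[0,0,22],[0,0,0],-1],[[0,0,22],[0,0,0],-1],[[0,0,20],[0,0,0],-1],[[0,0,0],[0,0,0],1],[[0,0,0],[0,0,0],1],[[0,0,0],[0,0,0],1],[[0,0,0],[0,0,0],1],[[0,0,0],[0,0,0],1],[[0,0,0],[0,0,0],1]]' 80
```

```text
clock: 3.58
position: [0.5079, 0.0669, 0.0212]
ee_rot: [0.001, -0.059, 0.998, 0.0]
contact_force: [-1.5, -0.3, 5.4]
width: 0.0106
gripper_force: 78.6
```

```bash
cat >> h.py <<'E'
SEAT=np.array([.498,.371,.070]); YAW=2.45
RS=lambda: R.from_euler("z",YAW,degrees=True)*R.from_euler("y",-25,degrees=True)
G=np.array([-38.4,0,21.2])   # TCP in plate, mm
def ptgt(x,y,z): return SEAT+RS().apply((np.array([x,y,z])+G)/1000)
E
python3 - <<'E'
from h import *
p,r,s=tcp();t=ptgt(-75,0,40);print(t)
rows([t[0],t[1],.2],down(YAW,25),14,np.array([.5079,.0665,.200]),r)
E
```

```text
[0.36947805 0.36550098 0.07754113]
shift [[7.3, 22.4, -0.0], [7.4, 22.3, -0.3], [7.5, 22.3, -0.5], [7.6, 22.3, -0.8], [7.7, 22.2, -1.0], [7.8, 22.2, -1.3], [7.9, 22.1, -1.6], [7.9, 22.1, -1.9], [8.0, 22.0, -2.1], [8.0, 22.0, -2.4], [8.1, 21.9, -2.7], [8.1, 21.9, -3.0], [8.1, 21.9, -3.2], [8.1, 21.8, -3.5]] 
turn each [0.011, -0.296, 0.051]
```

```bash
python3 -m handwheel '[[[0,0,-5],[0,0,0],1],[[0,0,-10],[0,0,0],1],[[0,0,-20],[0,0,0],1],[[0,0,-30],[0,0,0],1],[[0,0,-40],[0,0,0],1],[[0,0,-40],[0,0,0],1],[[0,0,-35],[0,0,0],1],[[0,0,0],[0,0,0],1]]' 80
```

```text
clock: 4.58
position: [0.5091, 0.0669, 0.2031]
ee_rot: [0.003, -0.059, 0.998, -0.0]
contact_force: [0.9, -0.5, -3.5]
width: 0.0106
gripper_force: 77.9
```

```bash
python3 -m handwheel '[[[7,22,0],[0.01,-0.3,0.05],1],[[7.5,22,0],[0.01,-0.3,0.05],1],[[7.5,22,-0.5],[0.01,-0.3,0.05],1],[[7.5,22,-1],[0.01,-0.3,0.05],1],[[7.5,22,-1],[0.01,-0.3,0.05],1],[[8,22,-1.5],[0.01,-0.3,0.05],1],[[8,22,-1.5],[0.01,-0.3,0.05],1],[[8,22,-2],[0.01,-0.3,0.05],1],[[8,22,-2],[0.01,-0.3,0.05],1],[[8,22,-2.5],[0.01,-0.3,0.05],1],[[8,22,-2.5],[0.01,-0.3,0.05],1],[[8,22,-3],[0.01,-0.3,0.05],1],[[8,22,-3],[0.01,-0.3,0.05],1],[[8,22,-3.5],[0.01,-0.3,0.05],1],[[0,0,0],[0,0,0],1],[[0,0,0],[0,0,0],1]]'
python3 - <<'E'
from h import *
t=ptgt(-75,0,40);rows(t,down(YAW,25),6)
E
```

```text
clock: 6.58
position: [0.3686, 0.3632, 0.1987]
ee_rot: [0.217, -0.022, 0.976, 0.004]
contact_force: [0.5, 0.1, -2.9]
width: 0.0104
gripper_force: 78.4
shift [[8.4, 0.4, 18.4], [8.4, 0.4, 18.4], [8.4, 0.4, 18.4], [8.4, 0.4, 18.4], [8.4, 0.4, 18.4], [8.4, 0.4, 18.4]] 
turn each [-0.0, 0.001, 0.003]
```

```bash
python3 -m handwheel '[[[8.5,0.4,18.5],[0,0,0],1],[[8.5,0.4,18.5],[0,0,0],1],[[8.5,0.4,18.5],[0,0,0],1],[[8.5,0.4,18.5],[0,0,0],1],[[8.5,0.4,18.5],[0,0,0],1],[[8.5,0.4,18.5],[0,0,0],1],[[0,0,0],[0,0,0],1],[[0,0,0],[0,0,0],1]]'
python3 - <<'E'
from h import *
p,r,s=tcp();print(RS().inv().apply(p-SEAT)*1000-G)
for n in P: cv2.imwrite(f"pics/{n}2.png",vision.get_image(n))
a=cv2.imread("pics/side2.png")[160:250,240:330];b=cv2.imread("pics/top2.png")[195:285,225:315]
cv2.imwrite("pics/c2.png",np.hstack([cv2.resize(x,(400,400),interpolation=2) for x in(a,b)]))
E
```

```text
clock: 7.58
position: [0.3712, 0.3669, 0.0787]
ee_rot: [0.218, -0.021, 0.976, 0.006]
contact_force: [0.3, 0.5, -3.6]
width: 0.0106
gripper_force: 78.3
[-72.90502586   1.32106941  40.28013795]
```

View pics/c2.png

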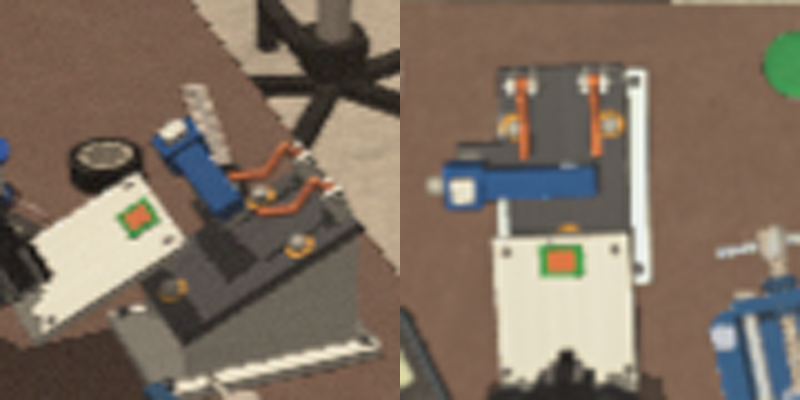

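The left crop (side) shows the plate with its far-right corner at (281.6,213.3), below the bridge. The right crop (top) shows its far corners at (245.9,248.6) and (276.3,247.2), nicely in line with the ball plate. Next I'll compare these with the predictions.

```bash
python3 - <<'E'
from h import *
p,r,s=tcp()
Rp=r*R.from_matrix([[-1,0,0],[0,1,0],[0,0,-1]])
pl=lambda q:p+Rp.apply((np.array(q,float)-G)/1000)
st=lambda q:SEAT+RS().apply(np.array(q,float)/1000)
print("plate FL,FR top",proj("top",[pl((55,45,15)),pl((55,-45,15))]).round(1).tolist(),"meas 245.9,248.6 276.3,247.2")
print("plate FL,FR,NR side",proj("side",[pl((55,45,15)),pl((55,-45,15)),pl((-55,-45,15))]).round(1).tolist(),"meas 271,199.4 281.6,213.3 248.5,237")
print("bp FL FR top",proj("top",[st((80,42,-5)),st((80,-42,-5))]).round(1).tolist(),"meas 247.3,210.1 275.4 210.1")
print("bp NL NR FR side",proj("side",[st((-55,42,-5)),st((-55,-42,-5)),st((80,-42,-5))]).round(1).tolist(),"meas 272.2,224.6 281.9,237.6 321.7,211.3")
print("balls side N R",proj("side",[st((-40,0,-4)),st((40,-32,-4))]).round(1).tolist(),"meas 278.7 225.3, 307.4 215.2; top",proj("top",[st((-40,0,-4)),st((40,-32,-4)),st((40,32,-4))]).round(1).tolist(),"meas 262.85 248.1 272.4 222.7 249.8 223.5")
# automatic edges of plate in top2: row-wise left/right white limits
i=cv2.imread("pics/top2.png");h=cv2.cvtColor(i,cv2.COLOR_BGR2HSV);m=(cv2.inRange(h,(0,0,150),(179,60,255))>0)
for y in(251,256,262,268,274): x=np.where(m[y,235:290])[0]+235;print(y,x.min(),x.max())
for x in (250,256,268,272): yy=np.where(m[240:280,x])[0]+240;print("col",x,yy.min())
print("pred edges",proj("top",[pl((x,yy,15)) for yy in(45,-45) for x in(55,0)]).round(1).tolist())
E
```

```text
plate FL,FR top [[245.1, 248.3], [275.8, 247.2]] meas 245.9,248.6 276.3,247.2
plate FL,FR,NR side [[269.1, 197.2], [280.4, 212.6], [245.8, 235.2]] meas 271,199.4 281.6,213.3 248.5,237
bp FL FR top [[246.4, 210.4], [274.7, 209.4]] meas 247.3,210.1 275.4 210.1
bp NL NR FR side [[267.9, 220.4], [278.1, 235.3], [319.4, 208.6]] meas 272.2,224.6 281.9,237.6 321.7,211.3
balls side N R [[277.3, 224.5], [305.7, 214.5]] meas 278.7 225.3, 307.4 215.2; top [[262.9, 248.2], [272.0, 222.5], [250.6, 223.3]] meas 262.85 248.1 272.4 222.7 249.8 223.5
251 246 281
256 246 281
262 246 277
268 247 277
274 247 277
col 250 248
col 256 248
col 268 248
col 272 248
pred edges [[245.1, 248.3], [246.4, 265.8], [275.8, 247.2], [276.8, 264.7]]
```

```bash
cat > st.py <<'E'
from h import *
p,r,s=tcp();e=(down(YAW,25).inv()*r).as_rotvec(degrees=True)
print("plate at",(RS().inv().apply(p-SEAT)*1000-G).round(2),"err deg",e.round(2),"F seat",RS().inv().apply(s["contact_force"]).round(1),"w",s["width"],s["clock"])
E
python3 -m handwheel '[[[0,-0.5,8],[0,0,0],1],[[0,-0.5,8],[0,0,0],1],[[0,0,8],[0,0,0],1],[[0,0,7],[0,0,0],1],[[0,0,0],[0,0,0],1],[[0,0,0],[0,0,0],1]]' >/dev/null; python3 st.py
```

```text
plate at [-73.69   0.62   8.99] err deg [-0.13 -0.21 -0.05] F seat [-1.5  0.1 -2.6] w 0.010684478198102315 8.425
```

```bash
python3 -m handwheel '[[[-6,-0.3,0.3],[0,0.03,0],1],[[-6,-0.3,0.3],[0,0,0],1],[[-6,0,0],[0,0,0],1],[[-6,0,0],[0,0,0],1],[[-6,0,0],[0,0,0],1],[[-6,0,0],[0,0,0],1],[[-5,0,0],[0,0,0],1],[[0,0,0],[0,0,0],1]]' >/dev/null; python3 st.py
```

```text
plate at [-32.14   0.12   8.53] err deg [-0.15 -0.05 -0.01] F seat [-1.3 -0.1 -3.3] w 0.010478484134131275 9.425
```

```bash
python3 -m handwheel '[[[-5,0,0],[0,0,0],1],[[-5,0,0],[0,0,0],1],[[-5,0,0],[0,0,0],1],[[-4,0,0],[0,0,0],1],[[-4,0,0],[0,0,0],1],[[0,0,0],[0,0,0],1]]' >/dev/null; python3 st.py
```

```text
plate at [-9.51 -0.35  8.3 ] err deg [-0.09 -0.02 -0.03] F seat [-2.7 -1.6 -5.7] w 0.010587272068893146 10.175
```

```bash
python3 -m handwheel '[[[-3.5,0.2,0],[0,0,0],1],[[-3,0.2,0],[0,0,0],1],[[-3,0,0],[0,0,0],1],[[0,0,0],[0,0,0],1],[[0,0,0],[0,0,0],1]]' >/dev/null; python3 st.py
python3 - <<'E'
from h import *
for n in P: cv2.imwrite(f"pics/{n}3.png",vision.get_image(n))
a=cv2.imread("pics/side3.png")[160:250,240:330];b=cv2.imread("pics/top3.png")[195:285,225:315]
cv2.imwrite("pics/c3.png",np.hstack([cv2.resize(x,(400,400),interpolation=2) for x in(a,b)]))
st=lambda q:SEAT+RS().apply(np.array(q,float)/1000)
for n in P: print(n,"home+8 corners FL FR NR NL",proj(n,[st((x,y,23.)) for x,y in((55,45),(55,-45),(-55,-45),(-55,45))]).round(1).tolist())
E
```

```text
plate at [1.15 0.86 8.49] err deg [-0.18 -0.13 -0.05] F seat [ -1.3  -1.1 -10.4] w 0.010249662563460016 10.8
side home+8 corners FL FR NR NL [[296.0, 192.0], [308.3, 206.9], [274.1, 228.9], [263.3, 213.1]]
top home+8 corners FL FR NR NL [[245.1, 221.2], [275.6, 220.1], [277.6, 255.3], [247.6, 256.4]]
```

View pics/c3.png

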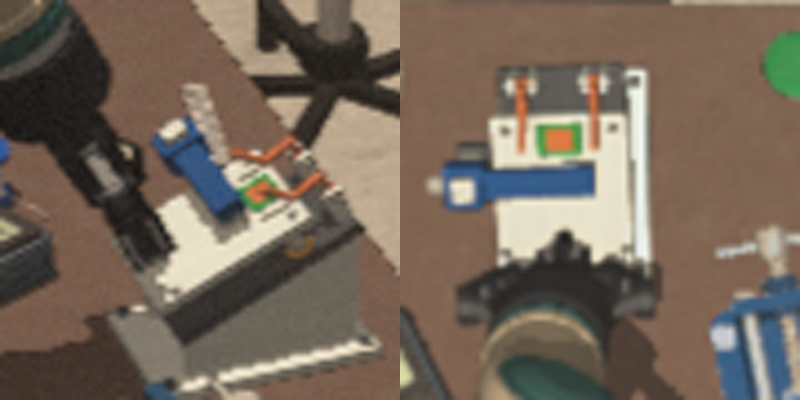

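Both views show the plate sitting under the bridge and springs, with its far edge where predicted (top row 221, side corner (311,207)). I'll lower it now.

```bash
python3 -m handwheel '[[[0.5,-0.4,1.5],[0,0,0],1],[[0.5,-0.4,1.5],[0,0,0],1],[[0,0,1],[0,0,0],1],[[0,0,1],[0,0,0],1],[[0,0,0],[0,0,0],1]]' >/dev/null; python3 st.py;python3 -m handwheel '[[[0,0,1],[0,0,0],1],[[0,0,1],[0,0,0],1],[[0,0,0],[0,0,0],1]]' >/dev/null; python3 st.py
```

```text
plate at [-0.83  0.04  3.65] err deg [-0.18 -0.07 -0.06] F seat [-0.3  1.1 -8.8] w 0.010546651569973477 11.525
plate at [-1.05 -0.09  1.91] err deg [-0.17 -0.06 -0.06] F seat [-1.5  0.7 -1.6] w 0.010232320613876921 11.9
```

```bash
python3 -m handwheel '[[[0,0,0.8],[0,0,0],1],[[0,0,0.8],[0,0,0],1],[[0,0,0],[0,0,0],1]]' >/dev/null; python3 st.py
```

```text
plate at [-0.37  0.02  0.39] err deg [-0.19 -0.12 -0.05] F seat [-1.3  1.2  1.6] w 0.010509085576615526 12.275
```

```bash
python3 -m handwheel '[[[0,0,0.3],[0,0,0],1],[[0,0,0],[0,0,0],0.6],[[0,0,0],[0,0,0],0.2],[[0,0,0],[0,0,0],0],[[0,0,0],[0,0,0],0],[[0,0,0],[0,0,0],0],[[0,0,-5],[0,0,0],0],[[0,0,-15],[0,0,0],0],[[0,0,-25],[0,0,0],0],[[20,0,-40],[0,0,0],-0.5],[[20,0,-40],[0,0,0],-1],[[0,0,0],[0,0,0],-1],[[0,0,0],[0,0,0],-1]]' 20; python3 st.py
python3 - <<'E'
from h import *
for n in P: cv2.imwrite(f"pics/{n}4.png",vision.get_image(n))
a=cv2.imread("pics/side4.png")[160:250,240:330];b=cv2.imread("pics/top4.png")[195:285,225:315]
cv2.imwrite("pics/c4.png",np.hstack([cv2.resize(x,(400,400),interpolation=2) for x in(a,b)]))
st=lambda q:SEAT+RS().apply(np.array(q,float)/1000)
for n in P: print(n,"home corners FL FR NR NL",proj(n,[st((x,y,15.)) for x,y in((55,45),(55,-45),(-55,-45),(-55,45))]).round(1).tolist())
E
```

```text
clock: 13.9
position: [0.3644, 0.3649, 0.169]
ee_rot: [0.217, -0.022, 0.976, 0.006]
contact_force: [0.2, -0.3, -0.3]
width: 0.0855
gripper_force: 0.0
plate at [-40.97  -0.41 125.1 ] err deg [-0.2  -0.08 -0.07] F seat [ 0.  -0.3 -0.4] w 0.08551313581829377 13.9
side home corners FL FR NR NL [[297.1, 194.1], [309.4, 208.9], [275.4, 230.9], [264.5, 215.0]]
top home corners FL FR NR NL [[245.3, 220.4], [275.8, 219.3], [277.7, 254.4], [247.9, 255.5]]
```

View pics/c4.png

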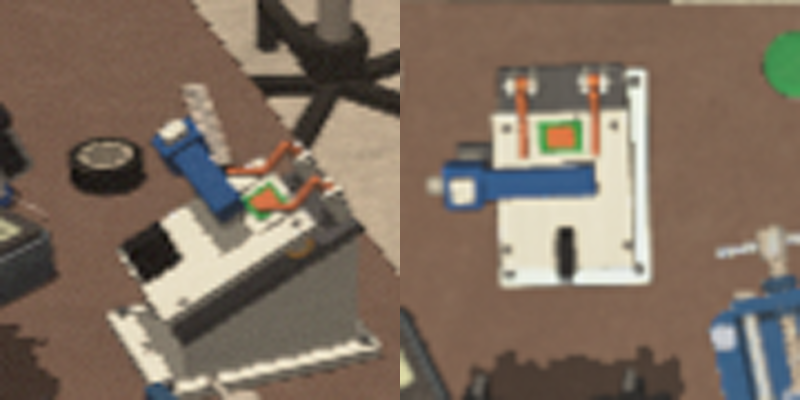

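The plate sits on the balls as predicted, with side corners near (267,216) and (311,209) and top corners near (246,221). Next is the wedge.

```bash
python3 - <<'E'
from m import *
p,r,s=tcp();print(np.round(s["qpos"],2))
m=cv2.cvtColor(cv2.imread("pics/top4.png"),cv2.COLOR_BGR2HSV)
k=np.zeros(m.shape[:2],bool);k[200:255,405:435]=(cv2.inRange(m,(5,130,120),(25,255,255))>0)[200:255,405:435]
r2=cv2.minAreaRect(bigblob(k));print(r2); print("load",onz("top",[(447,210)],.005)," case edge",onz("top",[(420,256)],.03))
# target: tool y at 100.6 deg
T=down(10.6);rows([.5747,-.113,.10],T,16,p+[0,0,.06],r)
E
```

```text
[ 0.87  0.12  1.98 -0.45  0.79 -0.47]
((421.62799072265625, 227.20396423339844), (33.541019439697266, 7.244861125946045), 79.69515228271484)
load [[ 0.59265494 -0.20245471  0.005     ]]  case edge [[ 0.44457379 -0.11056684  0.03      ]]
shift [[-7.3, -30.4, 12.2], [-7.4, -30.5, 11.9], [-7.4, -30.6, 11.7], [-7.5, -30.7, 11.4], [-7.5, -30.7, 11.2], [-7.6, -30.8, 10.9], [-7.6, -30.9, 10.6], [-7.6, -31.0, 10.4], [-7.6, -31.1, 10.1], [-7.6, -31.2, 9.8], [-7.6, -31.3, 9.6], [-7.6, -31.3, 9.3], [-7.6, -31.4, 9.0], [-7.6, -31.5, 8.8], [-7.5, -31.6, 8.5], [-7.5, -31.7, 8.3]] 
turn each [-0.018, 0.26, -0.083]
```

```bash
python3 -m handwheel '[[[-12.5,0,-27],[0,0,0],0],[[-12.5,0,-27],[0,0,0],0],[[-7,-30.5,12],[-0.02,0.26,-0.08],0],[[-7.5,-30.5,12],[-0.02,0.26,-0.08],0],[[-7.5,-30.5,12],[-0.02,0.26,-0.08],0],[[-7.5,-30.5,11.5],[-0.02,0.26,-0.08],0],[[-7.5,-30.5,11],[-0.02,0.26,-0.08],0],[[-7.5,-31,11],[-0.02,0.26,-0.08],0],[[-7.5,-31,10.5],[-0.02,0.26,-0.08],0],[[-7.5,-31,10.5],[-0.02,0.26,-0.08],0],[[-7.5,-31,10],[-0.02,0.26,-0.08],0],[[-7.5,-31,10],[-0.02,0.26,-0.08],0],[[-7.5,-31.5,9.5],[-0.02,0.26,-0.08],0],[[-7.5,-31.5,9.5],[-0.02,0.26,-0.08],0],[[-7.5,-31.5,9],[-0.02,0.26,-0.08],0],[[-7.5,-31.5,9],[-0.02,0.26,-0.08],0],[[-7.5,-31.5,8.5],[-0.02,0.26,-0.08],0],[[-7.5,-31.5,8.5],[-0.02,0.26,-0.08],0],[[0,0,0],[0,0,0],0],[[0,0,0],[0,0,0],0]]' 20
python3 - <<'E'
from h import *
rows([.5747,-.113,.005],down(10.6),5)
i=vision.get_image("side");cv2.imwrite("pics/side5.png",i)
cv2.imwrite("pics/c5.png",cv2.resize(i[280:400,330:450],(600,600),interpolation=2))
p,r,s=tcp();print(p,proj("side",[p+[0,0,0],p+r.apply([0,.021,0]),p-r.apply([0,.021,0]),[.5747,-.113,.019]]).round(1).tolist())
E
```

```text
clock: 16.5
position: [0.5719, -0.1129, 0.0965]
ee_rot: [-0.001, -0.09, 0.996, 0.003]
contact_force: [-0.2, -0.2, -0.6]
width: 0.0426
gripper_force: 0.0
shift [[-0.6, -0.3, 18.3], [-0.6, -0.2, 18.3], [-0.6, -0.2, 18.3], [-0.6, -0.2, 18.3], [-0.6, -0.2, 18.3]] 
turn each [0.013, -0.002, -0.009]
[ 0.57185001 -0.11244214  0.09700322] [[393.7, 309.0], [387.8, 303.5], [399.8, 314.6], [391.7, 335.5]]
```

View pics/c5.png

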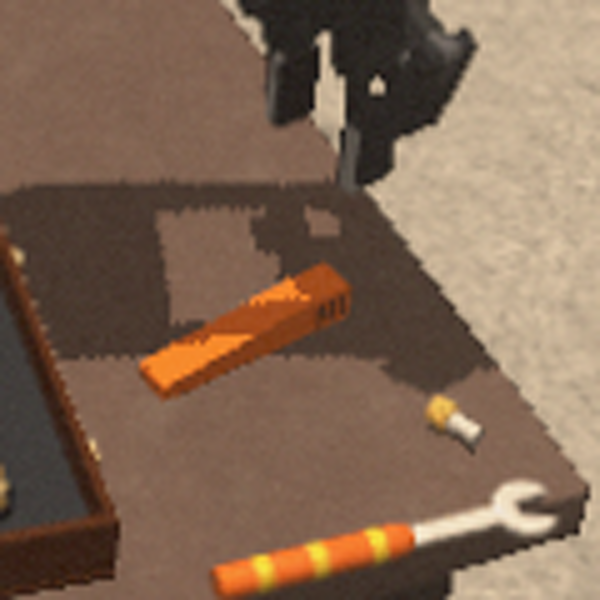

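The picture shows the wedge head top at about (394,336) and the finger tips at (388,304) and (403,317), centred over it within 2 mm. The 50-ohm load at (420,363) is clear.

```bash
python3 -m handwheel '[[[-1,0,20],[0,0,0],0],[[-1,0,20],[0,0,0],0],[[-1,0,20],[0,0,0],0],[[0,0,18],[0,0,0],0],[[0,0,12],[0,0,0],0],[[0,0,0],[0,0,0],0.4],[[0,0,0],[0,0,0],1],[[0,0,0],[0,0,0],1],[[0,0,0],[0,0,0],1],[[0,0,0],[0,0,0],1]]' 60
```

```text
clock: 17.8
position: [0.576, -0.1119, 0.0082]
ee_rot: [0.001, -0.091, 0.996, 0.003]
contact_force: [-0.6, -1.3, 1.3]
width: 0.0162
gripper_force: 61.6
```

```bash
cat >> h.py <<'E'
GW=np.array([-41.5,0,8.2])  # TCP in wedge, mm
MW=R.from_matrix([[0,1,0],[1,0,0],[0,0,-1]])  # tool axes in seat frame (columns): x->y, y->x, z->-z
def wtgt(tipy,z,x=15): return SEAT+RS().apply(np.array([x,tipy-51+GW[0],z+GW[2]])/1000)
def wst():
    p,r,s=tcp();q=RS().inv().apply(p-SEAT)*1000
    print("wedge x %.1f tip y %.1f z %.1f"%(q[0],q[1]+51-GW[0],q[2]-GW[2]),"err",((RS()*MW).inv()*r).as_rotvec(degrees=True).round(2),"F seat",RS().inv().apply(s["contact_force"]).round(1),"w %.4f grip %.0f t %.2f"%(s["width"],s["gripper_force"],s["clock"]))
E
python3 - <<'E'
from h import *
p,r,s=tcp();t=wtgt(-32,60);print(t);rows(t,RS()*MW,18,np.array([p[0],p[1],.2]),r)
E
python3 -m handwheel '[[[0,0,-5],[0,0,0],1],[[0,0,-15],[0,0,0],1],[[0,0,-30],[0,0,0],1],[[0,0,-40],[0,0,0],1],[[0,0,-45],[0,0,0],1],[[0,0,-45],[0,0,0],1],[[0,0,-12],[0,0,0],1],[[0,0,0],[0,0,0],1]]'
```

```text
[0.48810804 0.24596285 0.13814947]
shift [[1.2, 20.4, 3.5], [3.2, 20.1, 3.8], [5.1, 19.7, 4.1], [7.0, 19.0, 4.3], [8.9, 18.2, 4.5], [10.6, 17.2, 4.6], [12.3, 16.1, 4.7], [13.8, 14.8, 4.7], [15.2, 13.4, 4.6], [16.5, 11.8, 4.5], [17.6, 10.1, 4.3], [18.5, 8.4, 4.1], [19.3, 6.5, 3.9], [19.9, 4.6, 3.6], [20.3, 2.7, 3.2], [20.6, 0.7, 2.8], [20.6, -1.2, 2.4], [20.4, -3.2, 1.9]] 
turn each [-0.169, -0.199, 0.89]
clock: 18.8
position: [0.5757, -0.1128, 0.2006]
ee_rot: [0.001, -0.091, 0.996, 0.002]
contact_force: [-0.4, -0.2, -1.5]
width: 0.016
gripper_force: 61.3
```

```bash
python3 -m handwheel '[[[1,20.5,3.5],[-0.17,-0.2,0.89],1],[[3,20,4],[-0.17,-0.2,0.89],1],[[5,19.5,4],[-0.17,-0.2,0.89],1],[[7,19,4.5],[-0.17,-0.2,0.89],1],[[9,18,4.5],[-0.17,-0.2,0.89],1],[[10.5,17,4.5],[-0.17,-0.2,0.89],1],[[12.5,16,4.5],[-0.17,-0.2,0.89],1],[[14,15,4.5],[-0.17,-0.2,0.89],1],[[15,13.5,4.5],[-0.17,-0.2,0.89],1],[[16.5,12,4.5],[-0.17,-0.2,0.89],1],[[17.5,10,4.5],[-0.17,-0.2,0.89],1],[[18.5,8.5,4],[-0.17,-0.2,0.89],1],[[19.5,6.5,4],[-0.17,-0.2,0.89],1],[[20,4.5,3.5],[-0.17,-0.2,0.89],1],[[20.5,2.5,3],[-0.17,-0.2,0.89],1],[[20.5,0.5,3],[-0.17,-0.2,0.89],1],[[20.5,-1,2.5],[-0.17,-0.2,0.89],1],[[20.5,-3,2],[-0.17,-0.2,0.89],1],[[0,0,0],[0,0,0],1],[[0,0,0],[0,0,0],1]]'
python3 - <<'E'
from h import *
wst();rows(wtgt(-32,18),RS()*MW,4)
i=vision.get_image("side");j=vision.get_image("top");cv2.imwrite("pics/side6.png",i);cv2.imwrite("pics/top6.png",j)
cv2.imwrite("pics/c6.png",np.hstack([cv2.resize(x,(400,400),interpolation=2) for x in(i[160:260,250:350],j[185:275,225:315])]))
E
```

```text
clock: 21.3
position: [0.4869, 0.2442, 0.1368]
ee_rot: [0.15, 0.675, 0.706, 0.155]
contact_force: [0.7, -0.0, -0.8]
width: 0.0161
gripper_force: 61.3
wedge x 13.3 tip y -33.7 z 59.3 err [ 0.08 -0.03 -0.14] F seat [ 0.3 -0.  -1. ] w 0.0161 grip 61 t 21.30
shift [[0.4, 0.4, 10.3], [0.4, 0.4, 10.3], [0.4, 0.4, 10.3], [0.4, 0.4, 10.3]] 
turn each [-0.003, 0.001, 0.006]
```

View pics/c6.png

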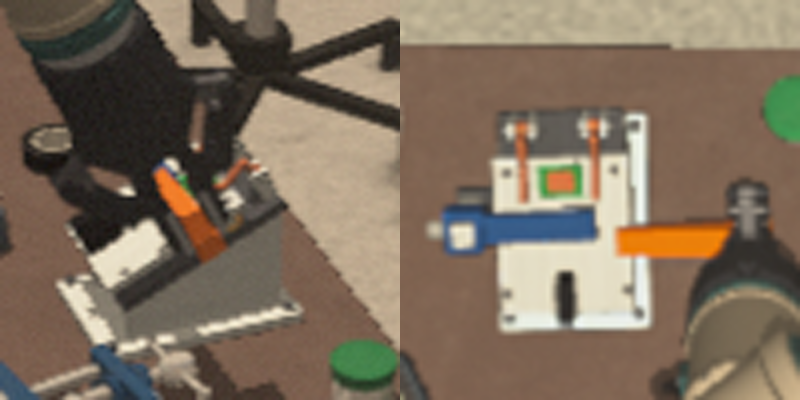

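The top crop shows the wedge's thin end at about (274,239), pointing at the open bridge end at (269,235), with the plate still home. The side crop shows it hovering clear above the right edge. Checking that alignment numerically now.

```bash
python3 - <<'E'
from m import *
p,r,s=tcp();st=lambda q:SEAT+RS().apply(np.array(q,float)/1000)
q=RS().inv().apply(p-SEAT)*1000
w=lambda x,y,z:st((q[0]-y,q[1]-GW[0]+x,q[2]-GW[2]+z))
print("pred wedge tip corners top",proj("top",[w(51,9,9),w(51,-9,9)]).round(1).tolist(),"side",proj("side",[w(51,9,9),w(51,-9,9)]).round(1).tolist())
print("pred bridge end corners top",proj("top",[st((5,-24,52.5)),st((25,-24,52.5))]).round(1).tolist())
i=cv2.imread("pics/top6.png");h=cv2.cvtColor(i,cv2.COLOR_BGR2HSV)
o=cv2.inRange(h,(5,130,120),(25,255,255))>0;k=np.zeros_like(o);k[225:260,268:300]=o[225:260,268:300]
for x in range(272,292,3): y=np.where(k[:,x])[0];print(x,(y.min(),y.max()) if len(y) else None,end=" ")
print("row min x",np.where(k)[1].min())
b=cv2.inRange(h,(100,120,40),(125,255,255))>0;kk=np.zeros_like(b);kk[225:250,245:275]=b[225:250,245:275];ys,xs=np.where(kk);print("bridge right end",xs.max(),"rows at 266",ys[xs==266].min(),ys[xs==266].max())
E
```

```text
pred wedge tip corners top [[272.0, 241.2], [271.6, 235.3]] side [[284.5, 203.0], [290.1, 199.4]]
pred bridge end corners top [[268.9, 239.7], [268.5, 233.2]]
272 None 275 (np.int64(236), np.int64(242)) 278 (np.int64(236), np.int64(241)) 281 (np.int64(235), np.int64(242)) 284 (np.int64(235), np.int64(242)) 287 (np.int64(235), np.int64(242)) 290 (np.int64(235), np.int64(242)) row min x 269
bridge right end 268 rows at 266 233 237
```

```bash
python3 -m handwheel '[[[0.5,1,10],[0,0,0],1],[[0.5,1,10],[0,0,0],1],[[0,0.5,10],[0,0,0],1],[[0,0,7],[0,0,0],1],[[0,0,3],[0,0,0],1],[[0,0,0],[0,0,0],1]]'>/dev/null; python3 -c "from h import *;wst()"
```

```text
wedge x 17.2 tip y -32.1 z 19.9 err [-0.06  0.01 -0.03] F seat [-0.   0.5  0.6] w 0.0160 grip 61 t 22.15
```

```bash
python3 -m handwheel '[[[0,-0.5,1.5],[0,0,0],1],[[4,-0.5,1],[0,0,0],1],[[4,0,0],[0,0,0],1],[[4,0,0],[0,0,0],1],[[4,0,0],[0,0,0],1],[[4,0,0],[0,0,0],1],[[0,0,0],[0,0,0],1]]'>/dev/null; python3 -c "from h import *;wst()"
```

```text
wedge x 16.3 tip y -11.7 z 17.6 err [-0.1   0.04 -0.05] F seat [ 0.  -0.  -0.4] w 0.0163 grip 61 t 23.02
```

Clear so far. I'll lower it until it touches the plate, then advance.

```bash
python3 -m handwheel '[[[3,0,1],[0,0,0],1],[[3,0,1],[0,0,0],1],[[0,0,0],[0,0,0],1]]'>/dev/null; python3 -c "from h import *;wst()"; python3 -m handwheel '[[[3,0,0.5],[0,0,0],1],[[3,0,0.5],[0,0,0],1],[[0,0,0],[0,0,0],1]]'>/dev/null; python3 -c "from h import *;wst()"
```

```text
wedge x 16.3 tip y -5.9 z 15.5 err [-0.08  0.03 -0.04] F seat [-0.1  0.1  0.4] w 0.0162 grip 61 t 23.40
wedge x 16.3 tip y 0.2 z 14.6 err [-0.09  0.03 -0.04] F seat [-0.  -0.1  0. ] w 0.0166 grip 61 t 23.77
```

```bash
for i in 1 2 ; do python3 -m handwheel '[[[2,0,0.7],[0,0,0],1],[[0,0,0],[0,0,0],1]]'>/dev/null; python3 -c "from h import *;wst()"; done
```

```text
wedge x 16.3 tip y 2.1 z 13.9 err [-0.09  0.03 -0.03] F seat [-0.1  0.4 -0.8] w 0.0160 grip 61 t 24.02
wedge x 16.4 tip y 3.9 z 13.4 err [-0.1   0.02 -0.03] F seat [ 0.3 -1.3  1.7] w 0.0162 grip 62 t 24.27
```

```bash
for i in 1 2 3; do python3 -m handwheel '[[[2.5,0,0],[0,0,0],1],[[2.5,0,0],[0,0,0],1],[[0,0,0],[0,0,0],1]]'>/dev/null; python3 -c "from h import *;wst()"; done
```

```text
wedge x 16.5 tip y 9.3 z 13.3 err [-0.11  0.05 -0.03] F seat [0.1 0.3 2.9] w 0.0160 grip 62 t 24.65
wedge x 16.4 tip y 14.2 z 13.3 err [-0.1   0.04 -0.04] F seat [ 0.1 -1.   3.4] w 0.0157 grip 62 t 25.02
wedge x 16.4 tip y 19.2 z 13.3 err [-0.1   0.04 -0.04] F seat [-0.1 -0.9  4.1] w 0.0161 grip 62 t 25.40
```

```bash
python3 -m handwheel '[[[2,0,-0.5],[0,0,0],1],[[2,0,0],[0,0,0],1],[[0,0,0],[0,0,0],1]]'>/dev/null; python3 -c "from h import *;wst()"; for i in 1 2 ; do python3 -m handwheel '[[[2,0,0],[0,0,0],1],[[2,0,0],[0,0,0],1],[[0,0,0],[0,0,0],1]]'>/dev/null; python3 -c "from h import *;wst()"; done
```

```text
wedge x 16.3 tip y 23.3 z 13.6 err [-0.09  0.05 -0.03] F seat [-0.4  0.4  1.6] w 0.0158 grip 61 t 25.77
wedge x 16.1 tip y 26.7 z 13.6 err [-0.06 -0.01 -0.04] F seat [ 0.1 -1.5  0.5] w 0.0165 grip 61 t 26.15
wedge x 15.4 tip y 28.2 z 13.6 err [ 0.05 -0.28 -0.08] F seat [ 1.7 -8.9  2. ] w 0.0163 grip 62 t 26.52
```

```bash
for i in 1 2 ; do python3 -m handwheel '[[[1,0,0],[0,0,0],1],[[0,0,0],[0,0,0],1],[[0,0,0],[0,0,0],1]]'>/dev/null; python3 -c "from h import *;wst()"; done
```

```text
wedge x 15.3 tip y 28.4 z 13.5 err [ 0.08 -0.36 -0.08] F seat [  2.2 -12.2   1.8] w 0.0158 grip 62 t 26.90
wedge x 15.2 tip y 28.7 z 13.5 err [ 0.11 -0.44 -0.09] F seat [  2.7 -14.3   1.9] w 0.0163 grip 62 t 27.27
```

```bash
python3 -m handwheel '[[[0,0,0],[0,0,0],0.5],[[0,0,0],[0,0,0],0.3],[[0,0,0],[0,0,0],0.3],[[0,0,0],[0,0,0],0.3],[[-8,0,0],[0,0,0],0.3],[[-12,0,0],[0,0,0],0.3],[[-16,0,0],[0,0,0],0.3],[[-4,0,0],[0,0,0],1],[[0,0,0],[0,0,0],1],[[0,0,0],[0,0,0],1],[[0,0,0],[0,0,0],1]]' 60 >/dev/null; python3 -c "from h import *;wst()"
python3 - <<'E'
from m import *
for n in P: cv2.imwrite(f"pics/{n}7.png",vision.get_image(n))
i=cv2.imread("pics/top7.png");h=cv2.cvtColor(i,cv2.COLOR_BGR2HSV)
o=cv2.inRange(h,(5,130,120),(25,255,255))>0;k=np.zeros_like(o);k[228:250,268:300]=o[228:250,268:300]
ys,xs=np.where(k);print("wedge px",xs.min(),xs.max(),ys.min(),ys.max())
st=lambda q:SEAT+RS().apply(np.array(q,float)/1000)
for tip in(22,25,28): print(tip,proj("top",[st((15,tip-102,34))]).round(1).tolist())
E
```

```text
wedge x 16.4 tip y -6.7 z 13.7 err [-0.1   0.04 -0.04] F seat [0.2 0.7 0. ] w 0.0000 grip 0 t 28.65
wedge px 269 287 228 238
22 [[288.1, 233.8]]
25 [[287.1, 233.8]]
28 [[286.0, 233.9]]
```

```bash
python3 -m handwheel '[[[3,-0.3,0],[0,0,0],1],[[3,-0.3,0],[0,0,0],1],[[2,0,0],[0,0,0],1],[[0,0,0],[0,0,0],1]]'>/dev/null; python3 -c "from h import *;wst()"; for i in 1 2 3; do python3 -m handwheel '[[[2,0,0],[0,0,0],1],[[0,0,0],[0,0,0],1]]'>/dev/null; python3 -c "from h import *;wst()"; done
```

```text
wedge x 15.7 tip y 1.2 z 13.7 err [-0.09  0.03 -0.05] F seat [-0.7  0.2  0.2] w 0.0001 grip 0 t 29.25
wedge x 15.7 tip y 3.1 z 13.7 err [-0.09  0.03 -0.03] F seat [0.2 0.1 0.4] w -0.0003 grip 0 t 29.50
wedge x 15.3 tip y 4.1 z 13.7 err [-0.03 -0.08 -0.05] F seat [-0.8 -3.3  1.6] w -0.0001 grip 2 t 29.75
wedge x 14.5 tip y 4.7 z 13.6 err [ 0.08 -0.23 -0.08] F seat [ 1.1 -8.3  2.1] w 0.0000 grip 4 t 30.00
```

```bash
for i in 1 2 3; do python3 -m handwheel '[[[1.2,0,0],[0,0,0],1],[[0,0,0],[0,0,0],1],[[0,0,0],[0,0,0],1]]'>/dev/null; python3 -c "from h import *;wst()"; done
```

```text
wedge x 14.1 tip y 4.9 z 13.5 err [ 0.13 -0.32 -0.08] F seat [  1.  -10.5   2.9] w 0.0001 grip 5 t 30.38
wedge x 13.7 tip y 5.3 z 13.5 err [ 0.18 -0.42 -0.1 ] F seat [  0.6 -12.7   2.2] w 0.0000 grip 6 t 30.75
wedge x 13.4 tip y 5.6 z 13.4 err [ 0.23 -0.51 -0.12] F seat [  1.9 -15.2   3.3] w -0.0003 grip 8 t 31.12
```

```bash
python3 -m handwheel '[[[-8,0,0],[0,0,0],1],[[0,0,0],[0,0,0],1],[[4,0,0],[0,0,0],1],[[3,0,0],[0,0,0],1],[[1,0,0],[0,0,0],1],[[0,0,0],[0,0,0],1],[[0,0,0],[0,0,0],1]]'>/dev/null; python3 -c "from h import *;wst()";python3 -m handwheel '[[[0.8,0,0],[0,0,0],1],[[0,0,0],[0,0,0],1],[[0,0,0],[0,0,0],1]]'>/dev/null; python3 -c "from h import *;wst()"
```

```text
wedge x 14.3 tip y 6.3 z 13.7 err [ 0.14 -0.49 -0.17] F seat [  3.4 -16.8   3.4] w -0.0005 grip 8 t 32.00
wedge x 14.1 tip y 6.4 z 13.6 err [ 0.18 -0.56 -0.18] F seat [  4.1 -17.9   4.4] w -0.0000 grip 9 t 32.38
```

```bash
python3 -m handwheel '[[[-8,0,0],[0,0,0],1],[[-15,0,0],[0,0,0],1],[[-15,0,-10],[0,0,0],1],[[-10,0,-30],[0,0,0],1],[[0,0,-40],[0,0,0],1],[[0,0,-40],[0,0,0],1],[[0,-30,-20],[0,0,0],1],[[0,0,0],[0,0,0],1],[[0,0,0],[0,0,0],1]]'
python3 - <<'E'
from m import *
st=lambda q:SEAT+RS().apply(np.array(q,float)/1000)
H={}
for n in P:
    i=vision.get_image(n);cv2.imwrite(f"pics/{n}8.png",i);H[n]=cv2.cvtColor(i,cv2.COLOR_BGR2HSV)
o=cv2.inRange(H["top"],(5,130,120),(25,255,255))>0;k=np.zeros_like(o);k[228:250,268:300]=o[228:250,268:300]
ys,xs=np.where(k);print("wedge px",xs.min(),xs.max(),ys.min(),ys.max())
# plate: antenna patch and white edges before (4) vs now (8)
for f in("4","8"):
    for n,w in(("top",(255,220,268,232)),("side",(292,198,306,210))):
        h=cv2.cvtColor(cv2.imread(f"pics/{n}{f}.png"),cv2.COLOR_BGR2HSV)
        g=comps(n,cv2.inRange(h,(45,90,40),(85,255,255))>0,w,3);print(f,n,"green",g)
    i=cv2.imread(f"pics/top{f}.png").astype(int).min(2);print([ (np.where(i[y,240:276]>150)[0].min()+240) for y in(225,245,252)],[np.where(i[212:240,x]>150)[0].min()+212 for x in(252,256,272)])
d=cv2.absdiff(cv2.imread("pics/side4.png"),cv2.imread("pics/side8.png")).max(2);print("diff in near plate side",np.percentile(d[210:235,262:285],[50,95]))
E
```

```text
clock: 33.5
position: [0.4225, 0.2392, 0.2109]
ee_rot: [0.15, 0.675, 0.705, 0.158]
contact_force: [0.4, 0.5, -0.9]
width: -0.0002
gripper_force: 0.0
wedge px 269 287 228 239
4 top green [([256, 223, 2, 6, 7], [256.86, 225.14]), ([262, 222, 4, 7, 11], [264.27, 224.55])]
4 side green [([294, 204, 6, 5, 9], [296.11, 206.22])]
[np.int64(246), np.int64(247), np.int64(248)] [np.int64(231), np.int64(221), np.int64(220)]
8 top green [([256, 223, 2, 6, 7], [256.86, 225.14]), ([260, 222, 6, 7, 13], [263.69, 224.15])]
8 side green [([299, 201, 5, 4, 5], [301.0, 202.4]), ([294, 203, 4, 5, 8], [295.5, 205.0])]Traceback (most recent call last):
  File "<stdin>", line 13, in <module>
    return umr_minimum(a, axis, None, out, keepdims, initial, where)
ValueError: zero-size array to reduction operation minimum which has no identity
```

```bash
python3 -m handwheel '[[[0,-30,-30],[0,0,0],1],[[-20,-30,-30],[0,0,0],1],[[-30,-30,-30],[0,0,0],1],[[-30,0,-20],[0,0,0],1],[[-30,0,0],[0,0,0],1],[[0,0,0],[0,0,0],1],[[0,0,0],[0,0,0],1]]'
python3 - <<'E'
from m import *
for n in P: cv2.imwrite(f"pics/{n}9.png",vision.get_image(n))
for f in("4","9"):
    for n,w in(("top",(255,220,268,232)),("side",(290,196,310,212)),):
        h=cv2.cvtColor(cv2.imread(f"pics/{n}{f}.png"),cv2.COLOR_BGR2HSV)
        print(f,n,"green",comps(n,cv2.inRange(h,(45,90,40),(85,255,255))>0,w,3))
    for n,w in(("side",(262,206,284,226)),("top",(256,243,268,262))):
        print(n,"bar",comps(n,cv2.imread(f"pics/{n}{f}.png").max(2)<60,w,8))
for n,(x0,y0,x1,y1) in(("side",(258,205,290,240)),("top",(243,215,270,262))):
    a,b=[cv2.cvtColor(cv2.imread(f"pics/{n}{f}.png"),6)[y0:y1,x0:x1].astype(np.float32) for f in "49"]
    print(n,cv2.phaseCorrelate(a,b),np.percentile(abs(a-b),[50,90]))
E
```

```text
clock: 34.48
position: [0.2993, 0.1231, 0.2718]
ee_rot: [0.15, 0.676, 0.705, 0.157]
contact_force: [0.4, 0.6, 0.4]
width: -0.0
gripper_force: 0.0
4 top green [([256, 223, 2, 6, 7], [256.86, 225.14]), ([262, 222, 4, 7, 11], [264.27, 224.55])]
4 side green [([294, 204, 6, 5, 9], [296.11, 206.22])]
side bar [([268, 210, 12, 13, 92], [273.46, 216.33])]
top bar [([261, 247, 3, 10, 24], [261.83, 251.62])]
9 top green [([256, 223, 2, 6, 7], [256.86, 225.14]), ([260, 222, 6, 7, 13], [263.69, 224.15])]
9 side green [([299, 201, 5, 4, 5], [301.0, 202.4]), ([294, 203, 4, 5, 8], [295.5, 205.0])]
side bar [([268, 210, 12, 13, 93], [273.53, 216.31])]
top bar [([261, 247, 3, 10, 24], [261.83, 251.62])]
side ((0.04312675343206074, 0.03100689518444355), 1.0122568512128458) [2. 6.]
top ((0.4676998278826936, -0.09907942168955586), 0.9698734533639601) [2. 6.]
```

```bash
python3 - <<'E'
from m import *
for n,(x0,y0,x1,y1) in(("side",(290,197,316,213)),("top",(252,215,280,232))):
  for f in "49":
    h=cv2.cvtColor(cv2.imread(f"pics/{n}{f}.png"),cv2.COLOR_BGR2HSV)[y0:y1,x0:x1]
    print(n,f)
    for r in h: print("".join("g" if 38<p[0]<90 and p[1]>80 else "o" if p[0]<24 and p[1]>110 else "W" if p[2]>170 and p[1]<60 else "w" if p[2]>110 and p[1]<60 else "." for p in r))
E
```

```text
side 4
.ooooW...ooo..............
.oooooooooo.........w.w...
..........wW...........wW.
.WWWWWWWwWWWWw.....ooo.W..
..WWWWWWWWgWWW....ooooooo.
...WWwWWg.ogWWW..oooo.o..W
....wWWg.ooogWWw.ooo...WWw
.....g.ooooo.g...oo...ww.w
....ggooooooo..ooo........
.....ggoooooooooo.........
......gg.oo......ww.......
.....wW.gggWWWwwWWWw......
.....WWW.wWWWwWWWWWWw.....
...wwWWWWWWwwWWWwWWWW.....
wwwwwwWWWWwWWWWWWWWw......
wwwwwwwWWWWWWWWWWWw.......
side 9
..ooo.....oo..............
.oooooooooo...............
..........ww...........wW.
.wWWWWWWwWWWWw.....ooo.WW.
..WWWWWwWWgWWWw...ooooooo.
...WWwWW.g.gWWW...ooooo..W
....wWWg.ooogWWw.ooo...WWw
.....ggooooo.gWW.oo...ww.w
....ggooooooo.g.oo........
.....ggoooooooooo.........
......g.ooooo.oo.Ww.......
.....wwggg.wWWwwWWWW......
...oo.WW..WWWwwWWWWWw.....
..oooo.WWWWwwWWWwWWWW.....
ooooooo.WWwWWWWWWWWW......
ooooooo.WwWWWWWWWWw.......
top 4
o.Ww.........wW.o.Ww....WWWW
o.w...........wooo......WWWW
oo.............ooo......wWWW
oo..............oo......wWWW
oo.......wwwwww.oowwwwwwwWWW
oowwwwwwwWWWwWW.ooWWWWWWWWWW
o.WWWWWWWWWWWWWWooWWWWWWWWWW
o.WW.....gggggWWooWWWwWWWWWW
ooWWggg..oo.ggWWooWWwwWWWWWW
ooWWggooooooggWWooWWWWWWWWWW
ooWWggoooooo.gWWooWWWWWWWWWW
ooWWggoooooo.gWWooWWWWWWWWWW
ooWW.goooooo.gWWooWWWWWWwwWW
ooWW.gg.....ggWWooWWWWWWWwWW
ooWWW.........WW.oWWWWWWWwWW
..WWWWWWWWWWWWWW.WWWWWWWWwWW
WWWWWWWWWWwwwwwwwWWWWWWWWwWW
top 9
o.Ww.........wW.ooWw....WWWW
oow...........wooo......WWWW
oo.............ooo......wWWW
oo..............oo......wWWW
oo....wwwwwwwww.oowwwwwwwWWW
o.wwwwWWWWWWWWW.ooWWWWWWWWWW
o.WWWWWWWWWWWWWWooWWWWWWWWWW
o.WW...gggggggWWooWWWwWWWWWW
ooWWgg.oooo.ggWWooWWwwWWWWWW
ooWWggooooooggWWooWWWWWWWWWW
ooWWggoooooo.gWWooWWWWWWWWWW
ooWW.goooooo.gWWooWWWWWWWWWW
ooWW.goooooo.gWWooWWWWWWWwWW
ooWW.gg....gggWWooWWWWWWWwWW
ooWWW.W.......WW.oWWWWWWWwWW
ooWWWWWWWWWWWWWW..WWWWWWWwWW
.oo......Wwwwwww.oooooooooo.
```

```bash
python3 -c "from rig import manip;print(manip.sign_off())"
```

```text
the job is handed in; nothing more can be done
None
```

I put the plate home on the three balls and let go, then jammed the wedge under the bridge with repeated pushes of up to about 18 N. I handed the job in at about 34.5 s with the arm clear. The last pictures show the plate moved less than 1 mm while the wedge was driven. The sign-off returned no verdict.

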